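# Shut the blast cabinet and hold its purge slide at the mark

## Task

Push the blast cabinet's door shut until it snaps home on its catch. Only then pull the spring-return slide on the column to its right out by its black post until its pointer is level with the steel clip on the rail, and keep it there for a few seconds: finish while still holding it at the clip, as it springs back if let go. Do not shift the other things lying about.

Things in the scene. Friction and masses are not known exactly. Their poses are not given: they have to be found in the camera images.
- cabinet: Fixed grey blast cabinet, placed anew each time. Origin on the table under the middle of its front face; x into the cabinet, y left along the front, z up. Chamber 200 deep (x 0 to 200), 220 wide (y -110 to 110), 160 mm high, front closed by the door. Joined to its right a column y -245 to -125, 110 mm high, with a ticked rail jutting 145 mm from its front at y -227, top 94 mm high.
- cab_door (a joint): Door angle, rad: 0 = shut and seated on its catch, larger = open (starts 0.4 to 0.85, at most 1.4). Moves freely, stays where left. At 0.08 rad it meets a sprung ball catch that resists with about 5 N at door_push and throws the door back a little if let go there; pushed past 0.03 it snaps home to 0 and stays; 0 is a hard stop.
- door_hinge (a point): On the upright hinge axis of the white door with clear window, at cabinet x -7.5, y -105, 87 mm high. Door 210 wide, 140 high (17 to 157 above table), 15 mm thick, axis mid-thickness at its right edge; the left edge swings out to -x. Axes turn with the door: x inward normal, y from hinge to free edge, z up. A steel grip strip 10 mm proud of the outer face runs 192 to 206 mm from the hinge.
- door_push (a point): A good place to push: on the door's outer face, 150 mm from the hinge, 137 mm above the table (20 mm below the door's top edge), flat for 40 mm to either side. Axes as door_hinge.
- purge_slide (a joint): How far the slide is pulled out of the column along the cabinet's -x, m: 0 = in (start), 0.085 = end stop. Its spring pulls it back in with about 3 N at 0, rising 0.09 N per mm to 9 N at 65 mm; released, it runs back to 0.
- slide_post (a point): Top centre of the slide's grip: an upright black round post, 18 mm diameter, top 154 mm above the table, on the end of a flat blade 30 mm wide (collar 24 mm wide up to 100 mm). Slide in: post at cabinet x -55, y -185. Free all round above 110 mm height: pinch it from above in any direction. A thin pointer at its foot reaches from its axis towards the mark clip. Axes as the cabinet's.
- mark_clip: The mark: small fixed dark steel clip straddling the rail, 8 along x, 20 across, top 102 mm above the table, 42 mm to the right of the post's path; set 35 to 65 mm farther out (-x) than the post's start, anew each time. Origin 80 mm above the table under its middle; axes as the cabinet's. The slide is at the mark when post axis and pointer are level with the clip's middle along x.
- dish: Bystander: shallow steel dish, 72 wide, 26 mm high, on the table before the cabinet, between door and slide. Origin at its underside (tools: at their middle).
- paste_jar: Bystander: small amber jar on the chamber's roof, 44 wide, 45 mm high. Origin at its underside (tools: at their middle).
- hammer: Bystander: hammer lying on the left, 240 mm long. Origin at its underside (tools: at their middle).
- brush: Bystander: brush lying on the right. Origin at its underside (tools: at their middle).
- bench_block: Bystander: steel bench block, 80 x 80 x 22 mm, left. Origin at its underside (tools: at their middle).
- grit_jar: Bystander: white jar, 60 wide, 85 mm high, right. Origin at its underside (tools: at their middle).
- mug: Bystander: mug, 76 wide, 90 mm high, left. Origin at its underside (tools: at their middle).

How it is judged:
On the way, in this order (a step that is already met when the one before it is completed fails the run):
1. the door is shut and seated on its catch (value of joint cab_door below 0.012 rad), for 0.3 s.
2. the slide is gripped and kept at the mark for two seconds, door shut (value of joint cab_door below 0.012 rad and contact force between the fingers and purge_slide above 2 N and x of slide_post in the frame of mark_clip between -0.006 and 0.006 m), for 2 s.
At the end, for the whole second after the job is handed in: The door is seated (within 0.012 rad of shut) and the fingers still hold the slide (contact over 2 N), at rest, with the post level with the clip's middle to within 6 mm (all of step 2 and velocity of joint purge_slide between -0.01 and 0.01 m/s); the arm keeps its last pose, push and grip.
It fails at once if the slide is pulled out more than 15 mm while the door is not shut (value of joint purge_slide above 0.015 m and value of joint cab_door above 0.03 rad).
It fails at once if a bystander is shifted more than 30 mm (distance of any of dish, paste_jar, hammer, brush, bench_block, grit_jar, mug from where it was at the start of the episode above 0.03 m).
It also fails if it takes over 54 s, if anything falls off the work surface, if the arm or the gripper's body presses on something with over 40 N, if the wrist force passes 120 N, or if a joint passes its speed limit or range.

## Robot

A 6-joint arm with a two-finger parallel gripper is mounted at the origin on the work surface. World frame = base frame: x ahead of the robot, y to its left, z up, the work surface at z = 0. Lengths are in m, angles in rad, forces in N, time in s.
With the tool pointing down it reaches from about 0.375 to 0.975 m from the base axis. Payload 3.8 kg.
Tool frame: the origin (TCP) lies midway between the tips of the shut fingers; the grasp point (between the pads) lies 19 mm behind it; z points along the fingers, y is the direction in which the jaws open and shut (so a half turn about z gives the same grasp; the last joint's range is limited). The gripper opens to 85 mm and grips with 20 to 120 N. Pads are 22 mm wide; open, the fingers measure 114 mm over their backs; the gripper's body (76 mm by 85 mm) begins 54 mm behind the grasp point. The pads swing forward as they close: fully open they stand 13 mm farther back than shut.
Start: joints at [1.124, 0.264, 1.604, -0, 1.274, -0.037], TCP at [0.269, 0.619, 0.231] pointing down, gripper open.
Joint ranges: [-2.63, 2.63], [-0.94, 2.18], [0.31, 2.57], [-1.31, 4.45], [0, 2.66], [-2.55, 2.55]. Speed limits (rad/s): [2.57, 2.57, 3.14, 3.14, 3.14, 3.14].

## Interface

Orientations are given as a rotation vector (axis times angle).
In Python, from workcell import bot gives the robot as it stands.
- The arm moves only by the shell command python3 -m inch 'ROWS' [FORCE]. ROWS is JSON, a list of rows, each an object of numbers: "dx", "dy", "dz": the shift along the tool's x, y, z in m; "ax", "ay", "az": the turn, a rotation vector about the tool's x, y, z in degrees; "fingers": the opening, from -1 (shut) to 1 (fully open). A call has 1 to 20 rows; each row is the pose to reach, as a shift and turn from the pose measured when the call began, along the tool's axes at that moment; what a row does not reach only later rows make up. A row lasts 1/8 s, in which the tool goes at most 62.5 mm and 10.7 degrees, less where a joint would pass 70% of its speed; a pose out of reach is approached as far as the arm can. A call with a gripper value outside its range is refused whole. The fingers move at their own pace and stop on an object; FORCE is the grip in N (left out, the last holds). Time passes only in rows, so rows that repeat a pose let the fingers close. It gives the time, the measured TCP pose, the force and the opening at its end, in the units of the state.
- bot.read_state(): the state, without advancing time (a new reading comes with each control period).
- bot.read_camera(name): name is "side" or "top" or "wrist"; returns (picture, depth): 480x640x3 uint8, blue, green, red; 480x640 float32, m along the optical axis (not along the pixel's ray), 0 where there is no reading.
- bot.get_calibration(name): a dict with "intrinsics" (3x3 intrinsics, pixels), "distortion" ([k1, k2, p1, p2, k3] as OpenCV has them; the pictures are not rectified), "view" (4x4, takes a point from world to camera coordinates). Camera axes: x right, y down, z forward; pixel columns grow to the right and rows downward; lengths in m; the calibration is good to about 2 mm. A picture is of the moment at which its call begins: read the wrist's pose just before it. get_calibration takes no time and is no camera call; for the wrist camera it gives the pose at the moment of the call.
- bot.finish_job(): hands the job in, once; it reports no verdict.
Trained networks look in the newest picture that a camera, given by its name, has taken for a name from the list of things; names that differ only in an ending like _2 or _b are one class to them, and where a whole thing is asked for, a point or a joint stands for the part that bears it (a point fixed in the world has none). Each returns a list of dicts, best first, with "p" (0 to 1); they miss things now and then, are a little off and sometimes report something else, mostly with a low value. They report only what shows in the picture. A call takes as long as a camera call.
- bot.masks_of(camera, thing): "region" (480x640 bool, what is visible of it) and "box" ([left, top, right, bottom] in pixels, round what is visible of it).
The state is a dict: "time": time; "q": joint angles; "joint_vel": joint speeds; "joint_torque": joint torques, N m; "tool_pos": TCP position; "tcp_rot": TCP orientation; "wrist_force": force on the tool from outside, world axes, zero at the start; "torque": the same for the moment, N m; "width": opening from 0.0 (shut) to 1.0 (fully open).
Only numpy, scipy, OpenCV 4.12 (cv2) and the standard library are available. Lean on these libraries where they do the work, as an engineer would, in place of code of your own. Each camera call takes 0.05 s, during which the arm holds its last target. There are 200 camera calls.

## Working session

There is one attempt and no reset: what is moved stays moved. The work goes in short steps, Python scripts to look and compute and a shell command to move; the robot and the scene stay as the last step left them, time stands still between calls to the robot, and variables do not carry over. Pictures are saved under pics/ and viewed, about 8 in all and at most 12, crops included, and the job is handed in when it is done.

```bash
mkdir -p pics
cat > h.py <<'E'
import numpy as np, cv2
from workcell import bot
from scipy.spatial.transform import Rotation as R
def cloud(name, depth, mask):
    c=bot.get_calibration(name); K=np.array(c["intrinsics"]);V=np.array(c["view"])
    v,u=np.nonzero(mask&(depth>0)); z=depth[v,u]
    n=cv2.undistortPoints(np.c_[u,v].astype(float)[:,None],K,np.array(c["distortion"]))[:,0]
    P=np.c_[n*z[:,None],z]
    return (P-V[:3,3])@V[:3,:3], np.c_[u,v]
def proj(name,P):
    c=bot.get_calibration(name);V=np.array(c["view"])
    return cv2.projectPoints(np.atleast_2d(P).astype(float),cv2.Rodrigues(V[:3,:3])[0],V[:3,3],np.array(c["intrinsics"]),np.array(c["distortion"]))[0][:,0]
E
python3 - <<'E'
from h import *
s=bot.read_state();print(s)
for n in ["top","side"]:
    im,d=bot.read_camera(n); cv2.imwrite(f"pics/{n}0.png",im); np.save(f"{n}0.npy",d)
    for t in ["cabinet","cab_door","purge_slide","mark_clip","dish","paste_jar","hammer","brush","bench_block","grit_jar","mug"]:
        m=bot.masks_of(n,t)
        for r in m[:1]:
            P,_=cloud(n,d,r["region"])
            np.save(f"m_{n}_{t}.npy",r["region"])
            print(n,t,round(r["p"],2),r["box"],len(P),np.round(np.median(P,0),3) if len(P) else "",np.round(np.percentile(P,[2,98],axis=0),3).tolist() if len(P) else "")
E
```

```text
{'time': 0.0, 'q': array([ 1.12410608e+00,  2.64741701e-01,  1.60536463e+00,  6.49285755e-06,
        1.27364774e+00, -3.68757362e-02]), 'joint_vel': array([-0.00060126, -0.00048509, -0.00010287, -0.0013909 ,  0.00092052,
       -0.00074639]), 'joint_torque': array([ 3.86879196e-05, -5.15098965e+01, -3.67318583e+01, -2.68506437e-04,
        1.28184340e-02,  7.08554239e-06]), 'tool_pos': array([0.26862528, 0.6184745 , 0.22997476]), 'tcp_rot': array([-0.63913587, -3.07535521,  0.00329351]), 'wrist_force': array([-0.56341365, -0.32608749,  0.55867006]), 'torque': array([ 0.03585989,  0.01731555, -0.00480128]), 'width': 1.0003530521590123}
top cabinet 0.94 [212.9, 99.3, 383.8, 274.5] 17433 [0.683 0.061 0.156] [[0.503, -0.125, 0.012], [0.819, 0.214, 0.163]]
top cab_door 0.74 [244.5, 207.9, 324.9, 275.8] 1677 [0.543 0.082 0.136] [[0.476, -0.002, 0.025], [0.606, 0.156, 0.16]]
top purge_slide 0.79 [345.0, 204.8, 363.3, 228.9] 292 [ 0.591 -0.079  0.095] [[0.563, -0.093, 0.09], [0.621, -0.067, 0.156]]
top mark_clip 0.39 [374.1, 248.8, 379.8, 250.1] 20 [ 0.516 -0.13   0.101] [[0.513, -0.136, 0.
[... 1480 characters left out ...]
r 0.86 [348.6, 171.9, 361.8, 196.5] 285 [0.683 0.044 0.191] [[0.672, 0.033, 0.165], [0.704, 0.067, 0.209]]
side hammer 0.74 [158.8, 203.6, 193.8, 265.4] 819 [0.343 0.432 0.023] [[0.253, 0.31, 0.0], [0.419, 0.513, 0.029]]
side brush 0.67 [376.0, 369.2, 419.8, 462.8] 1505 [ 0.37  -0.383  0.018] [[0.272, -0.428, 0.002], [0.45, -0.339, 0.023]]
side bench_block 0.61 [207.9, 199.7, 250.3, 224.7] 604 [0.505 0.371 0.022] [[0.464, 0.333, 0.002], [0.557, 0.425, 0.027]]
side grit_jar 0.64 [468.7, 331.7, 507.7, 380.3] 1222 [ 0.572 -0.45   0.062] [[0.56, -0.474, 0.005], [0.61, -0.421, 0.087]]
side mug 0.76 [268.8, 154.4, 289.8, 191.0] 771 [0.711 0.393 0.06 ] [[0.684, 0.373, 0.006], [0.757, 0.449, 0.091]]
```

```bash
cat > fit.py <<'E'
from h import *
im=cv2.imread("pics/top0.png");d=np.load("top0.npy")
P,uv=cloud("top",d,np.ones(d.shape,bool))
box=(P[:,0]>.4)&(P[:,0]<.95)&(abs(P[:,1])<.4)
M=np.load("m_top_cabinet.npy")[uv[:,1],uv[:,0]]
roof=P[box&M&(abs(P[:,2]-.16)<.006)]; col=P[box&M&(abs(P[:,2]-.11)<.005)]
print("roof z",np.median(roof[:,2]),len(roof),len(col))
(c,sz,a)=cv2.minAreaRect(roof[:,:2].astype(np.float32));print("roof",c,sz,a)
print("col",cv2.minAreaRect(col[:,:2].astype(np.float32)))
dr=P[np.load("m_top_cab_door.npy")[uv[:,1],uv[:,0]]]; e=dr[dr[:,2]>.148]
print("door top",len(e),cv2.minAreaRect(e[:,:2].astype(np.float32)))
Ds=np.load("side0.npy");Q,_=cloud("side",Ds,np.load("m_side_cab_door.npy"))
for nm,t in (("top","purge_slide"),("side","purge_slide")):
    X,_=cloud(nm,np.load(nm+"0.npy"),np.load(f"m_{nm}_{t}.npy"));X=X[X[:,2]>.148]
    print(nm,"post top",len(X),X.mean(0) if len(X) else "")
E
python3 fit.py
python3 - <<'E'
import cv2
a=cv2.imread("pics/top0.png")[90:310,190:410];b=cv2.imread("pics/side0.png")[140:320,250:450]
cv2.imwrite("pics/v1.png",cv2.hconcat([cv2.resize(a,(400,400),interpolation=2),cv2.resize(b,(400,400),interpolation=2)]))
E
```

```text
roof z 0.15994699082713956 9188 3581
roof (0.6513348817825317, 0.06717514991760254) (0.33448460698127747, 0.3031920790672302) 4.877918243408203
col ((0.6396202445030212, 0.005420908331871033), (0.2370307743549347, 0.44272488355636597), 43.94324493408203)
door top 733 ((0.5545244216918945, 0.08638954162597656), (0.03505409508943558, 0.20582202076911926), 38.62099838256836)
top post top 47 [ 0.57149882 -0.08158135  0.15344926]
side post top 34 [ 0.57086477 -0.08654023  0.15307453]
```

View pics/v1.png

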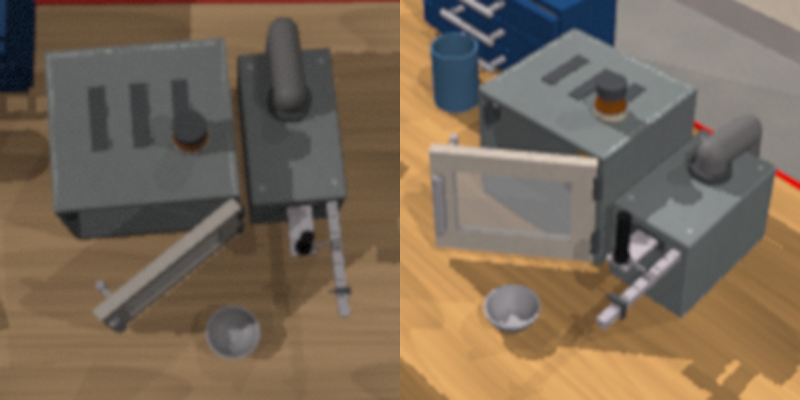

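```bash
cat > fit2.py <<'E'
from h import *
from scipy.optimize import minimize
d=np.load("top0.npy");P,uv=cloud("top",d,np.ones(d.shape,bool))
box=(P[:,0]>.45)&(P[:,0]<.95)&(P[:,1]>-.25)&(P[:,1]<.3);P=P[box]
roof=P[(P[:,2]>.152)&(P[:,2]<.215)][:,:2]; col=P[(abs(P[:,2]-.11)<.006)][:,:2]
def fr(p,X):
    c,s=np.cos(p[2]),np.sin(p[2]);X=X-p[:2];return np.c_[X@[c,s],X@[-s,c]]
# grid samples -> signed membership, smoothed
def sm(X,x0,x1,y0,y1,w=.003):
    g=lambda t:1/(1+np.exp(-t/w))
    return g(X[:,0]-x0)*g(x1-X[:,0])*g(X[:,1]-y0)*g(y1-X[:,1])
other=P[(P[:,2]<.1)|((P[:,2]>.118)&(P[:,2]<.148))][:,:2]
def cost(p):
    r=fr(p,roof);c=fr(p,col);o=fr(p,other)
    return -sm(r,0,.2,-.11,.11).sum()-sm(c,0,.2,-.245,-.125).sum()+sm(o,0,.2,-.11,.11).sum()+sm(o,0,.2,-.245,-.125).sum()+sm(c,0,.2,-.11,.11).sum()
b=min((minimize(cost,[.6,.07,y],method="Nelder-Mead",options=dict(initial_simplex=[[.6,.07,y],[.63,.07,y],[.6,.1,y],[.6,.07,y+.1]],xatol=1e-5)) for y in np.radians([-12,-6,0,6,12])),key=lambda r:r.fun)
p=b.x;print("cab",p[:2],np.degrees(p[2]),b.fun)
print("post in cab",fr(p,np.array([[.5715,-.0816],[.5709,-.0865]])), "clip",fr(p,np.array([[.516,-.13],[.517,-.132]])))
hp=p[:2]+np.array([[np.cos(p[2]),-np.sin(p[2])],[np.sin(p[2]),np.cos(p[2])]])@[-.0075,-.105]
print("hinge",hp)
for nm in ("top","side"):
    D,_=cloud(nm,np.load(nm+"0.npy"),np.load(f"m_{nm}_cab_door.npy"));D=D[D[:,2]>.152]
    D=fr(p,D[:,:2])-[-.0075,-.105]; r=np.hypot(*D.T);D=D[(r>.05)&(r<.21)]
    print(nm,"door angle",len(D),np.median(np.arctan2(-D[:,0],D[:,1])),r.max())
np.save("cab.npy",p)
E
python3 fit2.py
```

```text
cab [0.61836776 0.10623244] 3.808300361764009 -10074.959379571628
post in cab [[-0.05923981 -0.1843048 ]
 [-0.06016394 -0.18915413]] clip [[-0.11783191 -0.2289117 ]
 [-0.11696696 -0.2309737 ]]
hinge [0.61785826 0.00096616]
top door angle 549 0.652389433695152 0.2093022536379251
side door angle 341 0.6642597798642026 0.20854203945638977
```

```bash
cat >> h.py <<'E'
def row(xyz,yaw):
    "tool down, -tool x at world angle yaw(deg): row needed from the present pose"
    s=bot.read_state();A=R.from_rotvec(s["tcp_rot"])
    t=np.radians(yaw+180);x=np.array([np.cos(t),np.sin(t),0]);z=np.array([0,0,-1.]);B=R.from_matrix(np.c_[x,np.cross(z,x),z])
    return np.round(A.inv().apply(np.array(xyz)-s["tool_pos"])*1000,1),np.round((A.inv()*B).as_rotvec(degrees=True),1)
def cab2w(x,y):
    p=np.load("cab.npy");c,s=np.cos(p[2]),np.sin(p[2]);return p[:2]+[c*x-s*y,s*x+c*y]
def doorpt(th,off,r=.15):
    return cab2w(-.0075-r*np.sin(th)-off*np.cos(th),-.105+r*np.cos(th)-off*np.sin(th))
E
python3 - <<'E'
from h import *
for th,off in((.655,.06),(.655,.03)):
    w=doorpt(th,off);print(w,row([*w,.20],25),row([*w,.125],25))
E
```

```text
[0.47373495 0.07396254] (array([-405. , -418.4,   31.3]), array([ -0. ,  -0. , -48.5])) (array([-405. , -418.4,  106.3]), array([ -0. ,  -0. , -48.5]))
[0.49626007 0.09377715] (array([-417.8, -391.2,   31.3]), array([ -0. ,  -0. , -48.5])) (array([-417.8, -391.2,  106.3]), array([ -0. ,  -0. , -48.5]))
```

```bash
python3 -m inch '[{"dx":-0.045,"dy":-0.046,"dz":0,"az":-8,"fingers":-1},{"dx":-0.085,"dy":-0.088,"dz":0,"az":-16,"fingers":-1},{"dx":-0.125,"dy":-0.129,"az":-24,"fingers":-1},{"dx":-0.165,"dy":-0.17,"az":-32,"fingers":-1},{"dx":-0.205,"dy":-0.212,"az":-40,"fingers":-1},{"dx":-0.245,"dy":-0.253,"az":-48.5,"fingers":-1},{"dx":-0.285,"dy":-0.294,"az":-48.5,"fingers":-1},{"dx":-0.325,"dy":-0.336,"az":-48.5,"fingers":-1},{"dx":-0.365,"dy":-0.377,"az":-48.5,"fingers":-1},{"dx":-0.405,"dy":-0.418,"az":-48.5,"fingers":-1},{"dx":-0.405,"dy":-0.418,"dz":0.03,"az":-48.5,"fingers":-1},{"dx":-0.405,"dy":-0.418,"dz":0.07,"az":-48.5,"fingers":-1},{"dx":-0.405,"dy":-0.418,"dz":0.106,"az":-48.5,"fingers":-1},{"dx":-0.405,"dy":-0.418,"dz":0.106,"az":-48.5,"fingers":-1}]' 40
python3 - <<'E'
from h import *
s=bot.read_state();print(s["time"],s["wrist_force"])
for th,off,y in((.655,.012,25),(.5,.011,22),(.35,.011,18),(.2,.011,12),(.1,.011,8),(.03,.011,5),(0,.011,4),(0,.006,4)):
    w=doorpt(th,off);print(th,w,row([*w,.125],y))
im,d=bot.read_camera("side");cv2.imwrite("pics/s1.png",cv2.resize(im[120:320,220:460],(720,600)))
E
```

```text
1.2 [-0.33642827  0.29230294 -0.72444989]
0.655 [0.50977514 0.10566592] (array([-425.5, -375. ,  106.3]), array([ -0. ,  -0. , -48.5]))
0.5 [0.52807825 0.12163327] (array([-435.9, -353. ,  106.3]), array([ -0. ,  -0. , -45.5]))
0.35 [0.54711865 0.13369486] (array([-448.5, -334.4,  106.3]), array([ -0. ,  -0. , -41.5]))
0.2 [0.56774771 0.14277566] (array([-463.9, -317.8,  106.3]), array([ -0. ,  -0. , -35.5]))
0.1 [0.58215538 0.14706991] (array([-475.4, -308.1,  106.3]), array([ -0. ,  -0. , -31.5]))
0.03 [0.59246173 0.14920926] (array([-484. , -302.1,  106.3]), array([ -0. ,  -0. , -28.5]))
0 [0.59691978 0.14990434] (array([-487.8, -299.7,  106.3]), array([ -0. ,  -0. , -27.5]))
0 [0.60190874 0.15023643] (array([-492.2, -297.4,  106.3]), array([ -0. ,  -0. , -27.5]))invalid input at $[0]: expected keys dx, dy, dz, ax, ay, az, fingers
```

View pics/s1.png

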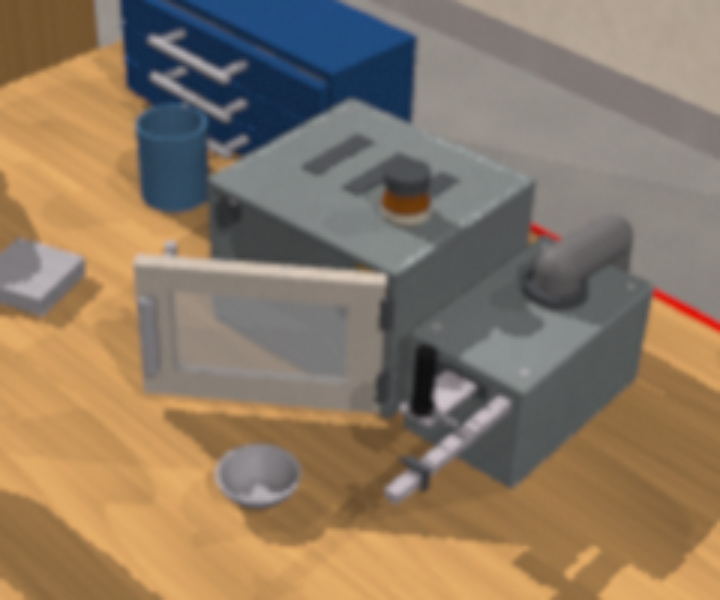

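The call was refused because all seven keys are required. The arm hasn't moved. The picture shows the door ajar (135–385, 260–410), the black post at (425, 380), the clip at (420, 470) and the dish clear of the door.

```bash
python3 -m inch '[{"dx":-0.04,"dy":-0.042,"dz":0,"ax":0,"ay":0,"az":-8,"fingers":-1},{"dx":-0.081,"dy":-0.084,"dz":0,"ax":0,"ay":0,"az":-16,"fingers":-1},{"dx":-0.121,"dy":-0.125,"dz":0,"ax":0,"ay":0,"az":-24,"fingers":-1},{"dx":-0.162,"dy":-0.167,"dz":0,"ax":0,"ay":0,"az":-32,"fingers":-1},{"dx":-0.202,"dy":-0.209,"dz":0,"ax":0,"ay":0,"az":-40,"fingers":-1},{"dx":-0.243,"dy":-0.251,"dz":0,"ax":0,"ay":0,"az":-48.5,"fingers":-1},{"dx":-0.283,"dy":-0.293,"dz":0,"ax":0,"ay":0,"az":-48.5,"fingers":-1},{"dx":-0.324,"dy":-0.334,"dz":0,"ax":0,"ay":0,"az":-48.5,"fingers":-1},{"dx":-0.364,"dy":-0.376,"dz":0,"ax":0,"ay":0,"az":-48.5,"fingers":-1},{"dx":-0.405,"dy":-0.418,"dz":0,"ax":0,"ay":0,"az":-48.5,"fingers":-1},{"dx":-0.405,"dy":-0.418,"dz":0.03,"ax":0,"ay":0,"az":-48.5,"fingers":-1},{"dx":-0.405,"dy":-0.418,"dz":0.07,"ax":0,"ay":0,"az":-48.5,"fingers":-1},{"dx":-0.405,"dy":-0.418,"dz":0.106,"ax":0,"ay":0,"az":-48.5,"fingers":-1},{"dx":-0.405,"dy":-0.418,"dz":0.106,"ax":0,"ay":0,"az":-48.5,"fingers":-1}]' 40
python3 - <<'E'
from h import *
s=bot.read_state();print(s["time"],s["wrist_force"])
for th,off,y in((.655,.012,25),(.5,.011,22),(.35,.011,18),(.2,.011,12),(.1,.011,8),(.03,.011,5),(0,.011,4),(0,.006,4)):
    w=doorpt(th,off);print(th,w,row([*w,.125],y))
E
```

```text
time: 3.0
tool_pos: [0.4709, 0.0739, 0.1224]
tcp_rot: [0.679, -3.06, -0.001]
wrist_force: [-0.2, -1.0, 0.9]
width: 0.002
3.0 [-0.24653573 -0.95717212  0.89569935]
0.655 [0.50977514 0.10566592] (array([-48.6,  12.4,  -2.9]), array([ 0.1, -0.4,  0. ]))
0.5 [0.52807825 0.12163327] (array([-72. ,  19.1,  -3. ]), array([ 0.1, -0.4,  3. ]))
0.35 [0.54711865 0.13369486] (array([-94.3,  22. ,  -3.1]), array([ 0.1, -0.4,  7. ]))
0.2 [0.56774771 0.14277566] (array([-116.9,   21.5,   -3.3]), array([ 0.1, -0.4, 13. ]))
0.1 [0.58215538 0.14706991] (array([-131.7,   19.3,   -3.4]), array([ 0.1, -0.4, 17. ]))
0.03 [0.59246173 0.14920926] (array([-142. ,   16.9,   -3.5]), array([ 0.1, -0.4, 20. ]))
0 [0.59691978 0.14990434] (array([-146.3,   15.6,   -3.5]), array([ 0.1, -0.4, 21. ]))
0 [0.60190874 0.15023643] (array([-151. ,   13.8,   -3.5]), array([ 0.1, -0.4, 21. ]))
```

```bash
python3 -m inch '[{"dx":-0.025,"dy":0.006,"dz":-0.003,"ax":0,"ay":0,"az":0,"fingers":-1},{"dx":-0.045,"dy":0.012,"dz":-0.003,"ax":0,"ay":0,"az":0,"fingers":-1},{"dx":-0.058,"dy":0.016,"dz":-0.003,"ax":0,"ay":0,"az":2,"fingers":-1},{"dx":-0.072,"dy":0.019,"dz":-0.003,"ax":0,"ay":0,"az":3,"fingers":-1},{"dx":-0.083,"dy":0.021,"dz":-0.003,"ax":0,"ay":0,"az":5,"fingers":-1},{"dx":-0.094,"dy":0.022,"dz":-0.003,"ax":0,"ay":0,"az":7,"fingers":-1},{"dx":-0.106,"dy":0.022,"dz":-0.003,"ax":0,"ay":0,"az":10,"fingers":-1},{"dx":-0.117,"dy":0.0215,"dz":-0.003,"ax":0,"ay":0,"az":13,"fingers":-1},{"dx":-0.124,"dy":0.0205,"dz":-0.003,"ax":0,"ay":0,"az":15,"fingers":-1},{"dx":-0.130,"dy":0.0195,"dz":-0.003,"ax":0,"ay":0,"az":17,"fingers":-1}]'
python3 - <<'E'
from h import *
print(bot.read_state()["joint_torque"])
for th,off,y in((.03,.011,5),(0,.011,4),(0,.006,4)):
    w=doorpt(th,off);print(th,w,row([*w,.125],y))
im,d=bot.read_camera("side");cv2.imwrite("pics/s2.png",cv2.resize(im[120:320,220:460],(720,600)))
E
```

```text
time: 4.25
tool_pos: [0.5755, 0.1458, 0.1246]
tcp_rot: [0.217, -3.115, 0.003]
wrist_force: [-11.2, -3.0, 7.2]
width: -0.003
[ -0.16058574 -41.59832597 -37.24979639   0.12007701  -3.9202702
  -0.31715116]
0.03 [0.59246173 0.14920926] (array([-17.2,   1. ,  -0.7]), array([-0.1, -1.1,  3. ]))
0 [0.59691978 0.14990434] (array([-21.8,   1.1,  -0.8]), array([-0.1, -1.1,  4. ]))
0 [0.60190874 0.15023643] (array([-26.7,   0.7,  -0.9]), array([-0.1, -1.1,  4. ]))
```

View pics/s2.png

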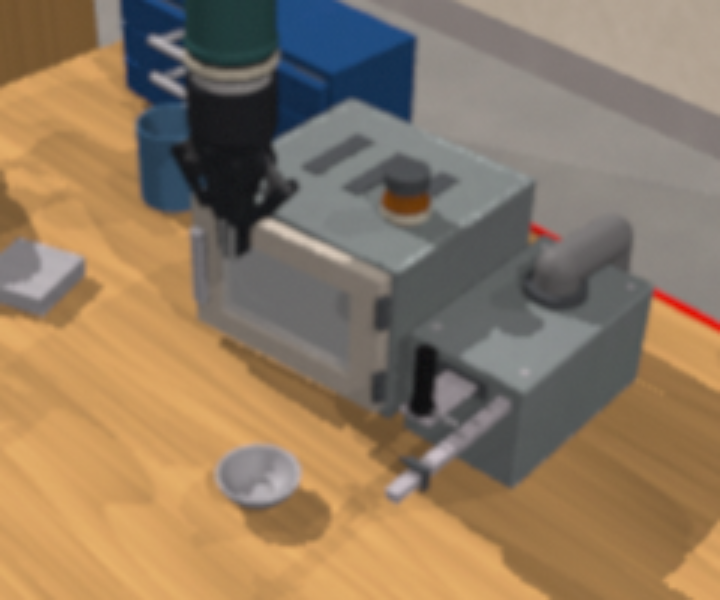

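The door is nearly shut: the gripper tip at (238, 245) is against it, and 11 N means the catch has been met. I'll push on.

```bash
python3 -m inch '[{"dx":-0.008,"dy":0.0005,"dz":-0.001,"ax":0,"ay":0,"az":1,"fingers":-1},{"dx":-0.012,"dy":0.001,"dz":-0.001,"ax":0,"ay":0,"az":3,"fingers":-1},{"dx":-0.016,"dy":0.001,"dz":-0.001,"ax":0,"ay":0,"az":4,"fingers":-1},{"dx":-0.018,"dy":0.001,"dz":-0.001,"ax":0,"ay":0,"az":4,"fingers":-1}]'
```

```text
time: 4.8
tool_pos: [0.5829, 0.1481, 0.1251]
tcp_rot: [0.105, -3.097, 0.009]
wrist_force: [-45.4, -6.3, 30.7]
width: -0.001
```

```bash
cat > door.py <<'E'
from h import *
import sys
p=np.load("cab.npy")
for nm in ("side","top"):
    im,d=bot.read_camera(nm);m=bot.masks_of(nm,"cab_door")
    if not m: continue
    D,_=cloud(nm,d,m[0]["region"]);c,s=np.cos(p[2]),np.sin(p[2]);X=D[:,:2]-p[:2]
    X=np.c_[X@[c,s],X@[-s,c],D[:,2]]
    if nm=="side": cv2.imwrite(sys.argv[1],np.hstack([cv2.resize(im[140:260,260:380],(480,480)),]))
    for lo,hi in((.03,.15),(.15,.17)):
        k=(X[:,2]>lo)&(X[:,2]<hi)&(X[:,1]>-.1)&(X[:,1]<.1)&(X[:,0]<.01)&(X[:,0]>-.05)
        if k.sum()>30:
            a=np.polyfit(X[k,1],X[k,0],1);
            for _ in range(5):
                r=abs(X[k,0]-np.polyval(a,X[k,1]));q=r<.006;a=np.polyfit(X[k,1][q],X[k,0][q],1)
            print(nm,lo,k.sum(),"angle",-a[0],"x at hinge",np.polyval(a,-.105))
E
python3 door.py pics/s3.png; python3 -c "
from workcell import bot;s=bot.read_state();print(s)"
```

```text
side 0.03 1931 angle 0.006172596602536094 x at hinge -0.013651614949341837
side 0.15 299 angle 0.020312603193763594 x at hinge -0.014085523615111006
top 0.03 551 angle -0.023311235119251723 x at hinge -0.019097461192249754
top 0.15 303 angle 0.04502461364772658 x at hinge -0.012081677997955589
{'time': 5.0, 'q': array([ 0.20644598,  0.23997374,  1.83882689,  0.00194939,  1.10550674,
       -1.43327715]), 'joint_vel': array([-2.19032000e-05, -2.95348965e-04,  8.38741968e-04, -1.64133492e-03,
       -3.06956948e-03,  9.04677952e-04]), 'joint_torque': array([-2.15627298e+00, -3.37085831e+01, -4.47036481e+01, -5.07152304e-01,
       -1.32887533e+01, -1.97593746e-02]), 'tool_pos': array([0.58287399, 0.14813026, 0.12510346]), 'tcp_rot': array([ 0.10537567, -3.0974091 ,  0.00869805]), 'wrist_force': array([-42.75222631,  -7.61174889,  28.892112  ]), 'torque': array([-1.00768903,  5.92705243,  0.01985444]), 'width': -0.00315723255756394}
```

View pics/s3.png

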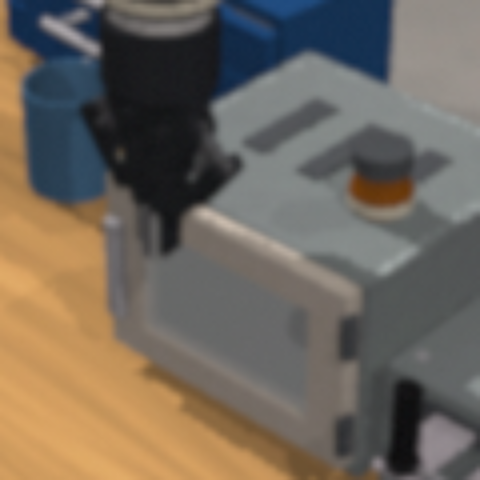

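```bash
python3 -m inch '[{"dx":0.01,"dy":0,"dz":0,"ax":0,"ay":0,"az":0,"fingers":-1},{"dx":0.04,"dy":0,"dz":0,"ax":0,"ay":0,"az":0,"fingers":-1},{"dx":0.06,"dy":0,"dz":-0.03,"ax":0,"ay":0,"az":0,"fingers":-1},{"dx":0.06,"dy":0,"dz":-0.08,"ax":0,"ay":0,"az":0,"fingers":-0.5},{"dx":0.06,"dy":0,"dz":-0.14,"ax":0,"ay":0,"az":0,"fingers":0},{"dx":0.06,"dy":0,"dz":-0.14,"ax":0,"ay":0,"az":0,"fingers":1}]'
python3 door.py pics/s4.png
python3 - <<'E'
from h import *
print(cab2w(-.055,-.185))
print(row([.545,-.085,.28],3.8))
c=bot.get_calibration("wrist");s=bot.read_state();V=np.array(c["view"]);cam=-V[:3,:3].T@V[:3,3]
A=R.from_rotvec(s["tcp_rot"]);print("cam in tool",A.inv().apply(cam-s["tool_pos"]),"optical axis in tool",A.inv().apply(V[2,:3]))
E
```

```text
time: 5.75
tool_pos: [0.5338, 0.1463, 0.2751]
tcp_rot: [0.106, -3.112, 0.004]
wrist_force: [0.9, 0.5, -0.1]
width: 0.638
side 0.03 2062 angle 0.007407828354284537 x at hinge -0.013720397391923765
side 0.15 446 angle 0.013767184891506242 x at hinge -0.014319343010137441
top 0.03 530 angle -0.025472764987395 x at hinge -0.019220629855751167
top 0.15 385 angle -0.017548084403635984 x at hinge -0.013333374849711059
[ 0.57577662 -0.08201206]
(array([  -0.3, -230.6,  -12.9]), array([-0.3, -2.5,  0.1]))
cam in tool [ 0.06985106 -0.00136806 -0.1425272 ] optical axis in tool [-2.69822134e-01 -3.97928868e-04  9.62910098e-01]
```

```bash
python3 -m inch '[{"dx":0,"dy":-0.05,"dz":-0.01,"ax":0,"ay":-1,"az":0,"fingers":1},{"dx":0,"dy":-0.1,"dz":-0.01,"ax":0,"ay":-2,"az":0,"fingers":1},{"dx":0,"dy":-0.15,"dz":-0.01,"ax":0,"ay":-2.5,"az":0,"fingers":1},{"dx":0,"dy":-0.2,"dz":-0.01,"ax":0,"ay":-2.5,"az":0,"fingers":1},{"dx":0,"dy":-0.231,"dz":-0.01,"ax":0,"ay":-2.5,"az":0,"fingers":1},{"dx":0,"dy":-0.231,"dz":-0.01,"ax":0,"ay":-2.5,"az":0,"fingers":1},{"dx":0,"dy":-0.231,"dz":-0.01,"ax":0,"ay":-2.5,"az":0,"fingers":1}]'
cat > wr.py <<'E'
from h import *
import sys
im,d=bot.read_camera("wrist");cv2.imwrite(sys.argv[1],im)
p=np.load("cab.npy");c,s=np.cos(p[2]),np.sin(p[2])
def fc(P): X=P[:,:2]-p[:2];return np.c_[X@[c,s],X@[-s,c],P[:,2]]
for t in("purge_slide","mark_clip"):
    for r in bot.masks_of("wrist",t)[:2]:
        P,uv=cloud("wrist",d,r["region"]);print(t,round(r["p"],2),r["box"],len(P))
        if len(P)<10: continue
        k=P[:,2]>(.147 if t[0]=="p" else .097);
        if k.sum()<5: continue
        X=P[k];print(" top pts",k.sum(),"z",np.median(X[:,2]),"centre w",(X.min(0)+X.max(0))/2,"mean",X.mean(0));Y=fc(X);lo,hi=np.percentile(Y,[3,97],axis=0);print(" cab mid",(lo+hi)/2,"size",hi-lo)
q=[[*cab2w(-.055,-.185),.154]];print("expected post px",proj("wrist",q))
E
python3 wr.py pics/w1.png
```

```text
time: 6.82
tool_pos: [0.5439, -0.0849, 0.2754]
tcp_rot: [0.106, -3.136, 0.005]
wrist_force: [0.4, 0.6, 0.4]
width: 1.001
purge_slide 0.94 [284.4, 242.3, 346.7, 310.3] 2436
 top pts 537 z 0.15444591448081454 centre w [ 0.57200964 -0.0844023   0.15184876] mean [ 0.57092836 -0.08458035  0.15403726]
 cab mid [-0.05948965 -0.18741264  0.15211483] size [0.01567926 0.01532082 0.0072634 ]
mark_clip 0.64 [258.9, 177.9, 295.0, 188.7] 321
 top pts 305 z 0.10266876114327785 centre w [ 0.51625294 -0.12834439  0.1011587 ] mean [ 0.51601926 -0.12988923  0.10239958]
 cab mid [-0.11760991 -0.22795121  0.10172109] size [0.00750976 0.02313127 0.00532563]
mark_clip 0.22 [394.7, 104.7, 463.5, 178.4] 4254
expected post px [[330.48331893 282.46994213]]
```

View pics/w1.png

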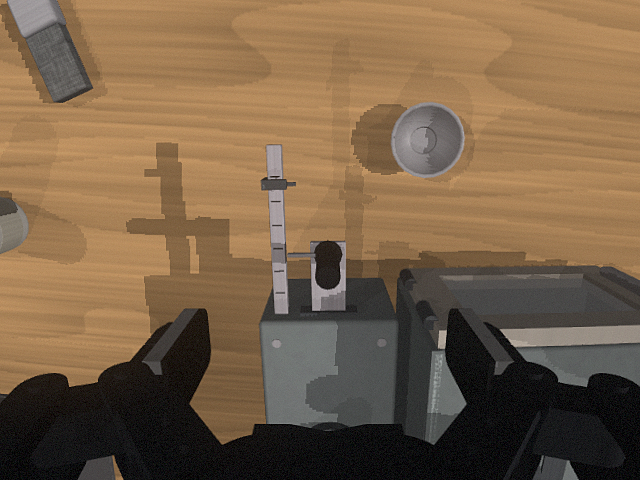

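Door flush with the cabinet. Post top at (327, 270), pointer at row 256 and clip at (275, 184) are consistent with the measurements, giving a pull of about 58 mm. Next I descend on the post.

Run:
```python
from h import *
print(row([.5718,-.0845,.19],3.8),row([.5718,-.0845,.118],3.8))
```

```text
(array([-27.4,  -1.8,  86.5]), array([-0.2, -0.1,  0.2])) (array([-27.5,  -1.5, 158.5]), array([-0.2, -0.1,  0.2]))
```

```bash
python3 -m inch '[{"dx":-0.0275,"dy":-0.0015,"dz":0.04,"ax":0,"ay":0,"az":0,"fingers":0.3},{"dx":-0.0275,"dy":-0.0015,"dz":0.08,"ax":0,"ay":0,"az":0,"fingers":0.3},{"dx":-0.0275,"dy":-0.0015,"dz":0.11,"ax":0,"ay":0,"az":0,"fingers":0.3},{"dx":-0.0275,"dy":-0.0015,"dz":0.14,"ax":0,"ay":0,"az":0,"fingers":0.3},{"dx":-0.0275,"dy":-0.0015,"dz":0.157,"ax":0,"ay":0,"az":0,"fingers":0.3},{"dx":-0.0275,"dy":-0.0015,"dz":0.157,"ax":0,"ay":0,"az":0,"fingers":0.3},{"dx":-0.0275,"dy":-0.0015,"dz":0.157,"ax":0,"ay":0,"az":0,"fingers":-1},{"dx":-0.0275,"dy":-0.0015,"dz":0.157,"ax":0,"ay":0,"az":0,"fingers":-1},{"dx":-0.0275,"dy":-0.0015,"dz":0.157,"ax":0,"ay":0,"az":0,"fingers":-1},{"dx":-0.0275,"dy":-0.0015,"dz":0.157,"ax":0,"ay":0,"az":0,"fingers":-1},{"dx":-0.0275,"dy":-0.0015,"dz":0.157,"ax":0,"ay":0,"az":0,"fingers":-1},{"dx":-0.0275,"dy":-0.0015,"dz":0.157,"ax":0,"ay":0,"az":0,"fingers":-1}]' 60
python3 wr.py pics/w2.png; python3 -c "
from h import *
print(R.from_rotvec(bot.read_state()['tcp_rot']).as_matrix().round(4))"
```

```text
time: 8.48
tool_pos: [0.5729, -0.0836, 0.1214]
tcp_rot: [-0.108, 3.138, -0.004]
wrist_force: [-0.9, 5.8, 5.8]
width: 0.186
purge_slide 0.6 [248.6, 266.7, 361.3, 384.2] 6445
 top pts 2562 z 0.15370640870666494 centre w [ 0.57123932 -0.08512658  0.15131462] mean [ 0.56993503 -0.08514114  0.15319341]
 cab mid [-0.06009993 -0.18775485  0.15148278] size [0.01592765 0.0141709  0.00674182]
purge_slide 0.39 [204.2, 80.2, 640.0, 445.1] 37124
 top pts 2786 z 0.1537200455016779 centre w [ 0.57935537 -0.03937624  0.1753552 ] mean [ 0.57031194 -0.08084233  0.1545579 ]
 cab mid [-0.05984296 -0.16372826  0.16524474] size [0.01750558 0.06255836 0.03483456]
mark_clip 0.81 [195.5, 145.9, 265.9, 170.4] 1228
 top pts 1179 z 0.10172310387471316 centre w [ 0.51568879 -0.1282      0.10073276] mean [ 0.51559114 -0.12951678  0.10144606]
 cab mid [-0.11813057 -0.22741274  0.10068307] size [0.00741854 0.02452779 0.00461763]
expected post px [[336.2004662  373.82329036]]
[[-0.9976 -0.0689  0.0014]
 [-0.0689  0.9976 -0.0025]
 [-0.0013 -0.0026 -1.    ]]
```

View pics/w2.png

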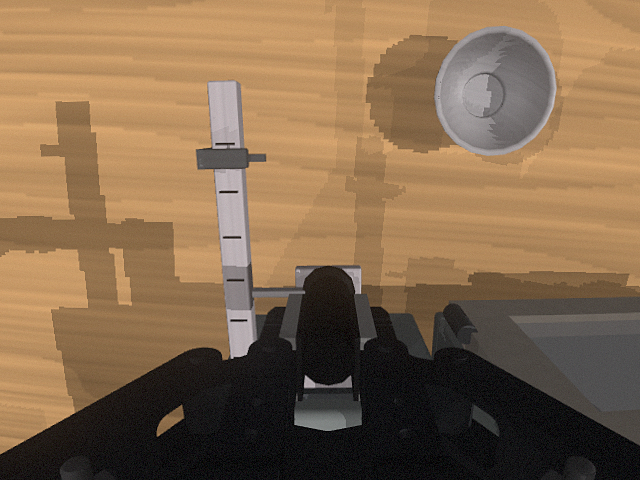

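Post is held between the pads (width ≈ 16 mm). Pointer at row 292, clip at row 158. Next I pull 58 mm along tool x.

```bash
python3 -m inch '[{"dx":0.01,"dy":0,"dz":0,"ax":0,"ay":0,"az":0,"fingers":-1},{"dx":0.02,"dy":0,"dz":0,"ax":0,"ay":0,"az":0,"fingers":-1},{"dx":0.03,"dy":0,"dz":0,"ax":0,"ay":0,"az":0,"fingers":-1},{"dx":0.04,"dy":0,"dz":0,"ax":0,"ay":0,"az":0,"fingers":-1},{"dx":0.05,"dy":0,"dz":0,"ax":0,"ay":0,"az":0,"fingers":-1},{"dx":0.058,"dy":0,"dz":0,"ax":0,"ay":0,"az":0,"fingers":-1},{"dx":0.058,"dy":0,"dz":0,"ax":0,"ay":0,"az":0,"fingers":-1},{"dx":0.058,"dy":0,"dz":0,"ax":0,"ay":0,"az":0,"fingers":-1}]' 60
python3 wr.py pics/w3.png
```

```text
time: 9.62
tool_pos: [0.5165, -0.088, 0.1215]
tcp_rot: [-0.108, 3.134, -0.006]
wrist_force: [8.1, 0.7, -6.4]
width: 0.184
purge_slide 0.86 [254.8, 265.5, 362.2, 429.1] 8767
 top pts 2559 z 0.1537019763405568 centre w [ 0.51579013 -0.0889702   0.15338262] mean [ 0.51354665 -0.08961399  0.15319695]
 cab mid [-0.11668747 -0.18845608  0.15147287] size [0.01602809 0.01422495 0.00673545]
mark_clip 0.7 [208.9, 267.4, 272.6, 300.4] 1080
 top pts 1012 z 0.10151792876103696 centre w [ 0.5160145  -0.12801543  0.10050824] mean [ 0.51505579 -0.12988781  0.10106563]
 cab mid [-0.11835687 -0.22741835  0.10027562] size [0.00738965 0.02423553 0.00509287]
expected post px [[336.7677341  506.82360767]]
```

View pics/w3.png

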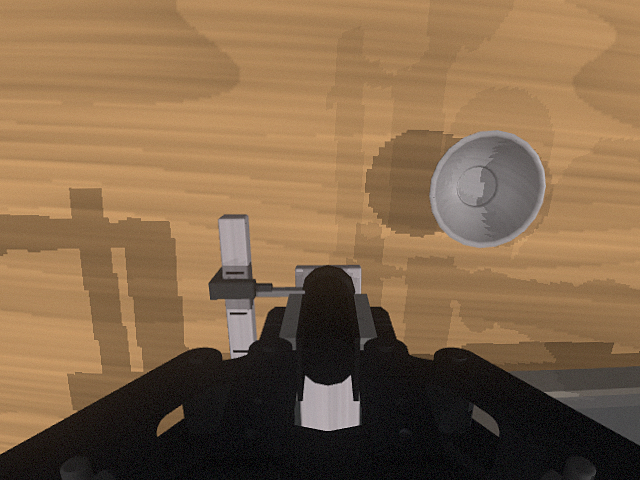

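Pointer (row 291) is almost in line with the clip (row 288); depth says about 1.5 mm short. I'll trim that, hold for over 2 s and recheck.

```bash
python3 -m inch '[{"dx":0.002,"dy":0,"dz":0,"ax":0,"ay":0,"az":0,"fingers":-1},{"dx":0.002,"dy":0,"dz":0,"ax":0,"ay":0,"az":0,"fingers":-1},{"dx":0.002,"dy":0,"dz":0,"ax":0,"ay":0,"az":0,"fingers":-1},{"dx":0.002,"dy":0,"dz":0,"ax":0,"ay":0,"az":0,"fingers":-1},{"dx":0.002,"dy":0,"dz":0,"ax":0,"ay":0,"az":0,"fingers":-1},{"dx":0.002,"dy":0,"dz":0,"ax":0,"ay":0,"az":0,"fingers":-1},{"dx":0.002,"dy":0,"dz":0,"ax":0,"ay":0,"az":0,"fingers":-1},{"dx":0.002,"dy":0,"dz":0,"ax":0,"ay":0,"az":0,"fingers":-1},{"dx":0.002,"dy":0,"dz":0,"ax":0,"ay":0,"az":0,"fingers":-1},{"dx":0.002,"dy":0,"dz":0,"ax":0,"ay":0,"az":0,"fingers":-1},{"dx":0.002,"dy":0,"dz":0,"ax":0,"ay":0,"az":0,"fingers":-1},{"dx":0.002,"dy":0,"dz":0,"ax":0,"ay":0,"az":0,"fingers":-1},{"dx":0.002,"dy":0,"dz":0,"ax":0,"ay":0,"az":0,"fingers":-1},{"dx":0.002,"dy":0,"dz":0,"ax":0,"ay":0,"az":0,"fingers":-1},{"dx":0.002,"dy":0,"dz":0,"ax":0,"ay":0,"az":0,"fingers":-1},{"dx":0.002,"dy":0,"dz":0,"ax":0,"ay":0,"az":0,"fingers":-1},{"dx":0.002,"dy":0,"dz":0,"ax":0,"ay":0,"az":0,"fingers":-1},{"dx":0.002,"dy":0,"dz":0,"ax":0,"ay":0,"az":0,"fingers":-1},{"dx":0.002,"dy":0,"dz":0,"ax":0,"ay":0,"az":0,"fingers":-1},{"dx":0.002,"dy":0,"dz":0,"ax":0,"ay":0,"az":0,"fingers":-1}]' 60
python3 wr.py pics/w4.png; python3 door.py pics/s5.png
python3 -c "
import cv2;a=cv2.imread('pics/w4.png')[200:360,180:380];b=cv2.imread('pics/s5.png')
cv2.imwrite('pics/v5.png',cv2.hconcat([cv2.resize(a,(400,320)),cv2.resize(b,(320,320))]))"
```

```text
time: 12.28
tool_pos: [0.5159, -0.0881, 0.1215]
tcp_rot: [-0.107, 3.13, -0.005]
wrist_force: [7.6, 2.6, -6.2]
width: 0.184
purge_slide 0.65 [256.2, 265.9, 362.8, 431.4] 8830
 top pts 2588 z 0.15369697824171147 centre w [ 0.51469997 -0.08910658  0.17180695] mean [ 0.5127916  -0.08966723  0.15357865]
 cab mid [-0.11739202 -0.18839969  0.15142801] size [0.01622329 0.01431023 0.00693849]
mark_clip 0.94 [206.7, 270.5, 274.1, 299.8] 1171
 top pts 1024 z 0.1015333503124427 centre w [ 0.51586059 -0.12816873  0.10028069] mean [ 0.51491543 -0.13011323  0.10107478]
 cab mid [-0.11848723 -0.22749329  0.10031528] size [0.00753792 0.02452335 0.00516151]
expected post px [[336.90329245 507.76465843]]
top 0.03 1127 angle 0.01168662135940883 x at hinge -0.017290291427049433
top 0.15 726 angle 0.021743367007923734 x at hinge -0.011968745545810337
```

View pics/v5.png

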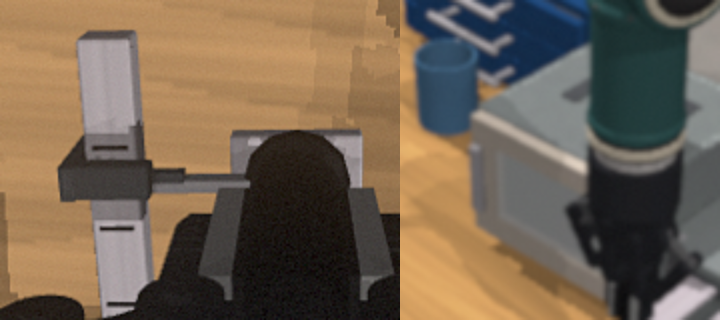

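The pointer meets the clip's tab (residual about 1 mm), the door looks flush, and the slide has been held for over 2.6 s. I'm handing it in.

```bash
python3 -c "
from workcell import bot
print(bot.finish_job()); s=bot.read_state(); print(s['time'],s['wrist_force'],s['width'])"
```

```text
the job is handed in; nothing more can be done
None
the job is handed in; nothing more can be done
```

The door is shut on its catch, the slide is held at the clip, and I handed the job in at about 12.5 s. No verdict was reported.

- **Door:** I pushed it with shut fingers until it came up hard, at about 45 N on the wrist. After I backed off it stayed put: the side camera gave 0.007–0.014 rad, about what it read while pushed home, and the pictures showed the door flush. The readings do not all agree. The top camera's fits ranged from -0.025 to 0.045 rad, too noisy to settle the 0.012 rad limit. After the pull the side camera gave no angle and the top camera read 0.012 and 0.022 rad.
- **Slide:** I gripped the post at 60 N, pulled it 58 mm, trimmed it toward the clip and held it for 2.5 s before handing in still holding. The last wrist view showed the pointer meeting the clip's tab, with the post about 1 mm short of the clip's middle. The jaws were about 16 mm apart, and the wrist force of about 8 N fits the spring's pull.
- **Other things:** The arm stayed clear of them, and the last pictures showed nothing moved. I did not measure their positions again at the end.
- **Other:** One early move was refused for missing keys and nothing moved.

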